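# Sweep roller washers through the tray gate

### The job

Put away the three brass washers on the grey sorting tray with the wooden rails: with the fingertips, push them one at a time through the gate at the narrow end of the funnel, each one wholly through and into the slot behind it before the next washer comes up to the gate, until all three lie flat in the slot. Do not pick up or tip the washers, and leave the iron wedge, the wooden wedge and the blue H block round the tray where they are.

Things in the scene. Friction and masses are not known exactly. Their poses are not given: they have to be found in the camera images.
- tray: Fixed sorting tray, grey floor and wooden rails, 340 mm long (x) by 230 mm wide (y). Origin on the table surface under the middle of the gate; +x is the way the washers travel: open deck, gate, slot; z up. Flat floor 5 mm thick from x = -205 to +135 mm; every rail stands 14 mm above the floor (tops 19 mm above the table). Sites gate, deck and slot_end give the rest.
- deck (a point): Point on the tray floor 120 mm before the gate, mid-width; axes as the tray's. Here the washers lie. Side rails have inner faces at tray y = +-105 mm from x = -203 to -60 mm; the rear end is open. From there funnel wings run straight from about x = -65, y = +-105 mm to the gate.
- gate (a point): Middle of the gate on the tray floor (5 mm above the table), between the inner ends of the wings; axes as the tray's. Gate and slot are 46 mm wide clear (y = -23 to +23 mm). A washer is wholly through when its centre is 18 mm or more past the gate.
- slot_end (a point): Middle of the slot's end stop, on the floor, 130 mm past the gate; axes as the tray's. The straight slot has room for three 36 mm washers in a row with 22 mm to spare; a washer swept in pushes those before it farther along.
- washer_a: Loose flat brass washer lying on the tray floor; 36 mm outside diameter, 14 mm hole, 12 mm thick, about 70 g. Origin at the centre of its underside (the middle of the hole), z up; its yaw means nothing. All three washers are alike.
- washer_b: Loose flat brass washer lying on the tray floor; 36 mm outside diameter, 14 mm hole, 12 mm thick, about 70 g. Origin at the centre of its underside (the middle of the hole), z up; its yaw means nothing. All three washers are alike.
- washer_c: Loose flat brass washer lying on the tray floor; 36 mm outside diameter, 14 mm hole, 12 mm thick, about 70 g. Origin at the centre of its underside (the middle of the hole), z up; its yaw means nothing. All three washers are alike.
- quoin: Loose bystander: dark toothed iron wedge (quoin), 44 x 22 x 18 mm, on the table behind the open rear end of the tray; origin at the centre of its underside. Leave alone.
- wood_wedge: Loose bystander: small wooden wedge bar, 60 x 16 x 20 mm, on the table beside the tray; origin at the centre of its underside. Leave alone.
- h_block: Loose bystander: blue metal H-shaped spacing block, 35 x 45 x 24 mm, on the table beside the tray; origin at the centre of its underside. Leave alone.
Not all that is in view belongs to the job. What is shaped like the washer_c but orange or red is not meant.

How it is judged (in metres and radians):
On the way, in this order (a step that is already met when the one before it is completed fails the run):
1. one washer lies in the slot, its centre more than 15 mm past the gate, while the other two are still more than 25 mm before the gate (((x of washer_a in the frame of tray between 0.015 and 0.125 m and y of washer_a in the frame of tray between -0.012 and 0.012 m and z of washer_a in the frame of tray between 0 and 0.011 m and x of each of washer_b, washer_c in the frame of tray below -0.025 m) or (x of each of washer_a, washer_c in the frame of tray below -0.025 m and x of washer_b in the frame of tray between 0.015 and 0.125 m and y of washer_b in the frame of tray between -0.012 and 0.012 m and z of washer_b in the frame of tray between 0 and 0.011 m) or (x of each of washer_a, washer_b in the frame of tray below -0.025 m and x of washer_c in the frame of tray between 0.015 and 0.125 m and y of washer_c in the frame of tray between -0.012 and 0.012 m and z of washer_c in the frame of tray between 0 and 0.011 m))), for 0.2 s.
2. two washers lie in the slot while the last is still more than 25 mm before the gate (((x of washer_a in the frame of tray below -0.025 m and x of washer_b in the frame of tray between 0.015 and 0.125 m and y of washer_b in the frame of tray between -0.012 and 0.012 m and z of washer_b in the frame of tray between 0 and 0.011 m and x of washer_c in the frame of tray between 0.015 and 0.125 m and y of washer_c in the frame of tray between -0.012 and 0.012 m and z of washer_c in the frame of tray between 0 and 0.011 m) or (x of washer_a in the frame of tray between 0.015 and 0.125 m and y of washer_a in the frame of tray between -0.012 and 0.012 m and z of washer_a in the frame of tray between 0 and 0.011 m and x of washer_b in the frame of tray below -0.025 m and x of washer_c in the frame of tray between 0.015 and 0.125 m and y of washer_c in the frame of tray between -0.012 and 0.012 m and z of washer_c in the frame of tray between 0 and 0.011 m) or (x of washer_a in the frame of tray between 0.015 and 0.125 m and y of washer_a in the frame of tray between -0.012 and 0.012 m and z of washer_a in the frame of tray between 0 and 0.011 m and x of washer_b in the frame of tray between 0.015 and 0.125 m and y of washer_b in the frame of tray between -0.012 and 0.012 m and z of washer_b in the frame of tray between 0 and 0.011 m and x of washer_c in the frame of tray below -0.025 m))), for 0.2 s.
At the end, for the whole second after the job is handed in: All three washers lie flat on the floor of the slot, at rest, each centre more than 15 mm past the gate and within 12 mm of the slot's middle line (x of washer_a in the frame of tray between 0.015 and 0.125 m and y of washer_a in the frame of tray between -0.012 and 0.012 m and z of washer_a in the frame of tray between 0 and 0.011 m and linear speed of each of washer_a, washer_b, washer_c below 0.01 m/s and x of washer_b in the frame of tray between 0.015 and 0.125 m and y of washer_b in the frame of tray between -0.012 and 0.012 m and z of washer_b in the frame of tray between 0 and 0.011 m and x of washer_c in the frame of tray between 0.015 and 0.125 m and y of washer_c in the frame of tray between -0.012 and 0.012 m and z of washer_c in the frame of tray between 0 and 0.011 m); the robot touches nothing.
It fails at once if a washer is lifted off the tray floor or tipped up (its underside's centre more than 15 mm above the floor) (z of any of washer_a, washer_b, washer_c in the frame of tray above 0.02 m).
It fails at once if the iron wedge (quoin) is moved more than 15 mm (distance of quoin from where it was at the start of the episode above 0.015 m).
It fails at once if the wooden wedge is moved more than 15 mm (distance of wood_wedge from where it was at the start of the episode above 0.015 m).
It fails at once if the blue H block is moved more than 15 mm (distance of h_block from where it was at the start of the episode above 0.015 m).
It also fails if it takes over 72 s, if anything falls off the work surface, if the arm or the gripper's body presses on something with over 40 N, if the wrist force passes 120 N, or if a joint passes its speed limit or range.

### The arm

A 7-joint arm with a two-finger parallel gripper is mounted at the origin on a cart in front of the work surface, level with it; the furniture and walls round the work are solid. World frame = base frame: x ahead of the robot, y to its left, z up, the work surface at z = 0. Lengths are in mm, angles in rad, forces in N, time in s.
With the tool pointing down it reaches from about 400 to 850 mm from the base axis. Payload 4.5 kg.
Tool frame: the origin (TCP) lies on the centre line of the jaws, within the pads' length; the fingertips stand 17 mm ahead of it and the grasp point (between the pads) lies 2 mm behind it; z points along the fingers, y is the line along which they close (so a half turn about z gives the same grasp; the last joint's range is limited). The gripper opens to 85 mm and grips with 20 to 120 N. Pads are 22 mm wide; open, the fingers measure 114 mm over their backs; the gripper's body (76 mm by 85 mm) begins 54 mm behind the grasp point. The pads swing forward as they close: fully open they stand 13 mm farther back than shut.
Start: joints at [-1.257, 0.689, -0.195, 1.565, 0.157, 0.902, -0.215], TCP at [172.582, 600.723, 248.317] pointing down, gripper open.
Joint ranges: [-3.01, 3.01], [-0.46, 2.08], [-1.47, 1.51], [0.13, 2.56], [-1, 4.14], [0.04, 2.09], [-2.66, 2.66]. Speed limits (rad/s): [2.57, 2.57, 3.14, 3.14, 3.14, 3.14, 3.14].

### API

Orientations are given as a rotation vector (axis times angle).
In Python, from workcell import get_state, read_camera, camera_info, sign_off gives the robot as it stands.
- The arm moves only by the tool drive_tool, never from a script. Its argument "plan" is text: rows parted by semicolons, each of 4 numbers parted by spaces: the shift along the tool's x, y, z in cm, then the turn about the tool's z in rad. A call has 1 to 12 rows; each row is the pose to reach, as a shift and turn from the pose commanded when the call began, along the tool's axes at that moment; what a row does not reach only later rows make up. A row lasts 1/12 s, in which the tool goes at most 41.7 mm and 7.16 degrees, less where a joint would pass 70% of its speed; a pose out of reach is approached as far as the arm can. A call with a gripper value outside its range is refused whole. "fingers" is the finger opening in cm, from 0 to 8.54, set as the call begins (left out, the last holds). The fingers move at their own pace and stop on an object; "force" is the grip in N (left out, the last holds). Time passes only in rows, so rows that repeat a pose let the fingers close. It gives the time, the measured TCP pose, the force, the opening and the grip force at its end, in the units of the state.
- get_state(): the state, without advancing time (a new reading comes with each control period).
- read_camera(name): name is "scene" or "top" or "wrist"; returns the picture (400x640x3 uint8, blue, green, red); there is no depth.
- camera_info(name): a dict with "camera_matrix" (3x3 intrinsics, pixels), "world_to_cam" (4x4, takes a point from world to camera coordinates); the wrist camera has in their place "tool_from_camera" (4x4, takes a point from camera to tool coordinates, whose origin is the TCP and whose axes are the flange's). Camera axes: x right, y down, z forward; pixel columns grow to the right and rows downward; lengths in mm; the calibration is good to about 2 mm. A picture is of the moment at which its call begins: read the wrist's pose just before it. camera_info takes no time and is no camera call.
- sign_off(): hands the job in; it is judged then, once.
The state is a dict: "t": time; "qpos": joint angles; "qvel": joint speeds; "joint_torque": joint torques, N m; "eef_pos": TCP position; "orientation": TCP orientation; "force": force on the tool from outside, world axes, zero at the start; "torque": the same for the moment, N m; "finger_gap": finger opening in mm; "grip_force": force on a finger pad.
Only numpy, scipy, OpenCV 4.12 (cv2) and the standard library are available. Lean on these libraries where they do the work, as an engineer would, in place of code of your own. Each camera call takes 0.05 s, during which the arm holds its last target. There are 200 camera calls.

## Working session

There is one attempt and no reset: what is moved stays moved. The work goes in short steps, Python scripts to look and compute and a tool call to move; the robot and the scene stay as the last step left them, time stands still between calls to the robot, and variables do not carry over. Pictures are saved under pics/ and viewed, at most 10 in all, crops included, and the job is handed in when it is done.

Besides the shell and the picture viewer there is one more tool, called after "Emit:" as name(argument=value, ...) on one line, values as JSON. drive_tool: Moves the arm, as the interface text tells. Its arguments: {"type":"object","properties":{"plan":{"type":"string"},"fingers":{"type":"number"},"force":{"type":"number"}},"required":["plan"]}

```bash
mkdir -p pics; cat > h.py <<'E'
import numpy as np, cv2
from workcell import *
def ray(name,u,v,z):
    c=camera_info(name);K=np.array(c["camera_matrix"]);T=np.array(c["world_to_cam"])
    R,t=T[:3,:3],T[:3,3]; o=-R.T@t; d=R.T@np.linalg.inv(K)@np.array([u,v,1.0])
    return o+d*(z-o[2])/d[2]
E
python3 - <<'E'
from h import *
s=get_state();print(s)
for n in("top","scene"):
    cv2.imwrite(f"pics/{n}0.png",read_camera(n)); print(camera_info(n))
print(camera_info("wrist"))
E
```

```text
{'t': 0.0, 'qpos': array([-1.25716747,  0.69003552, -0.19455467,  1.56635797,  0.15728953,
        0.90250651, -0.21507192]), 'qvel': array([ 0.00155323,  0.0006377 , -0.00084981,  0.00064752,  0.00134863,
       -0.00027049, -0.00065629]), 'joint_torque': array([ 5.17090521e-04, -5.39623296e+01, -1.26654994e+00, -1.58537275e+01,
        9.05611465e-03,  9.66867898e-03, -1.25278399e-05]), 'eef_pos': array([172.46843162, 600.07393257, 247.44918097]), 'orientation': array([-4.37881708e-01, -3.11075753e+00,  2.99483079e-03]), 'force': array([-0.35826632, -0.60029134, -0.93139877]), 'torque': array([ 0.0132261 , -0.04522469, -0.02119553]), 'grip_force': 0.0, 'finger_gap': 85.28295316670594}
{'camera_matrix': array([[410.8623604 ,   0.        , 319.1850357 ],
       [  0.        , 410.8623604 , 191.65119309],
       [  0.        ,   0.        ,   1.        ]]), 'world_to_cam': array([[ 1.97974180e-02, -9.99758692e-01, -9.51942044e-03,
        -2.22280141e+01],
       [-9.92257063e-01, -1.84794242e-02, -1.22818694e-01,
         5.65655806e+02],
       [ 1.22613143e-01,  1.18772052e-02, -9.
[... 492 characters left out ...]
 [ 7.94035542e-01,  4.33230072e-01, -4.26402700e-01,
         4.97701870e+02],
       [ 0.00000000e+00,  0.00000000e+00,  0.00000000e+00,
         1.00000000e+00]])}
{'camera_matrix': array([[286.14131488,   0.        , 318.03958978],
       [  0.        , 286.14131488, 199.86236412],
       [  0.        ,   0.        ,   1.        ]]), 'tool_from_camera': array([[-6.89867111e-04, -9.45850339e-01, -3.24602311e-01,
         8.39005650e+01],
       [ 9.99999690e-01, -5.29061855e-04, -5.83648224e-04,
        -6.54305862e-01],
       [ 3.80309169e-04, -3.24602613e-01,  9.45850410e-01,
        -1.24717414e+02],
       [ 0.00000000e+00,  0.00000000e+00,  0.00000000e+00,
         1.00000000e+00]])}
```

View pics/top0.png

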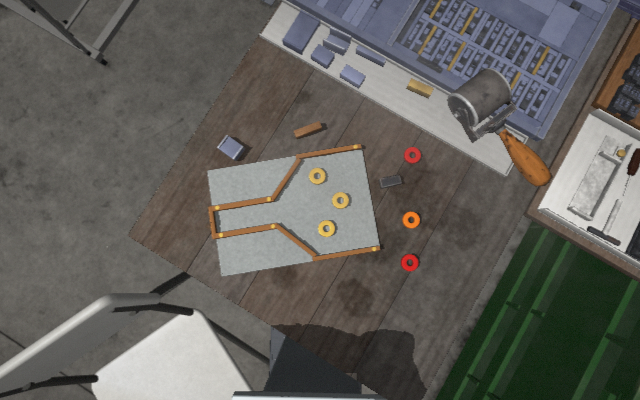

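View pics/scene0.png

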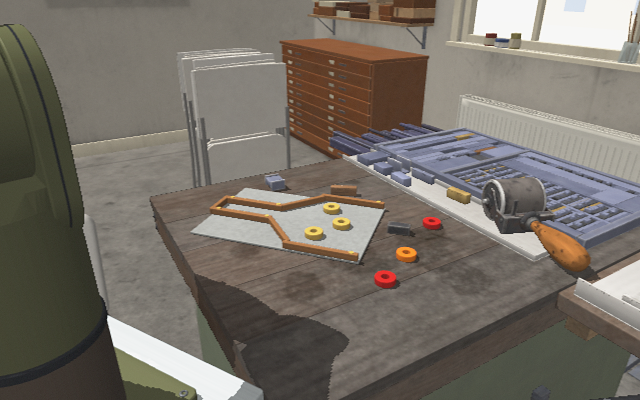

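Candidates in top view: brass rings at (317,176), (341,200), (327,229), all on the tray. The red/orange rings at (412,155), (411,220) and (410,263) are off the tray and not wanted. I choose the three brass ones and check them in a close crop.

```bash
cat >> h.py <<'E'
def tray(im):
    hsv=cv2.cvtColor(im,cv2.COLOR_BGR2HSV)
    m=cv2.inRange(hsv,(0,0,110),(180,40,230))
    roi=np.zeros_like(m);roi[135:290,195:390]=255;m&=roi
    m=cv2.morphologyEx(m,cv2.MORPH_OPEN,np.ones((3,3)))
    m[:, :]=m
    cs,_=cv2.findContours(m,cv2.RETR_EXTERNAL,cv2.CHAIN_APPROX_NONE)
    p=np.vstack([c for c in cs if cv2.contourArea(c)>1500])[:,0]
    w=np.array([ray("top",u,v,5)[:2] for u,v in p],np.float32)
    return cv2.minAreaRect(cv2.convexHull(w)),m
def washers(im):
    hsv=cv2.cvtColor(im,cv2.COLOR_BGR2HSV)
    m=cv2.inRange(hsv,(20,100,120),(33,255,255));m[:130]=0;m[290:]=0;m[:,:195]=0;m[:,390:]=0
    m=cv2.morphologyEx(m,cv2.MORPH_CLOSE,np.ones((3,3)))
    cs,_=cv2.findContours(m,cv2.RETR_EXTERNAL,cv2.CHAIN_APPROX_NONE)
    return [(cv2.minEnclosingCircle(c),cv2.contourArea(c)) for c in cs if cv2.contourArea(c)>70],m
E
python3 - <<'E'
from h import *
im=cv2.imread("pics/top0.png")
r,m=tray(im);print(r, cv2.boxPoints(r))
W,mw=washers(im)
for (c,rad),a in W: print(c,rad,a,ray("top",*c,15))
for n,u,v,z in [("gate_up",269,199,19),("gate_dn",274.5,226,19),("endup",217,208,19),("enddn",221,235,19),("rup",359,147,19),("rdn",375,249,19)]:print(n,ray("top",u,v,z))
v=im[135:285,195:425].copy();cv2.imwrite("pics/crop.png",cv2.resize(v,None,fx=3.4,fy=3.4,interpolation=cv2.INTER_CUBIC))
E
```

```text
((530.3209838867188, 51.737945556640625), (232.6255340576172, 350.43701171875), 10.617011070251465) [[ 383.7166   202.52701]
 [ 448.28223 -141.91077]
 [ 676.92535  -99.05112]
 [ 612.35974  245.38666]]
(326.098876953125, 228.28530883789062) 8.357959747314453 197.0 [491.2480932  -27.15954234  15.        ]
(340.0, 200.0) 8.24631118774414 195.0 [551.44714162 -55.50084301  15.        ]
(316.8947448730469, 175.63157653808594) 8.162235260009766 184.5 [602.74088947  -5.55597726  15.        ]
gate_up [550.33442456  94.39102689  19.        ]
gate_dn [493.77368658  80.89225228  19.        ]
endup [529.21974984 203.38859631  19.        ]
enddn [472.85369332 192.15979629  19.        ]
rup [665.72183309 -94.40865003  19.        ]
rdn [ 450.28420335 -129.25836475   19.        ]
```

View pics/crop.png

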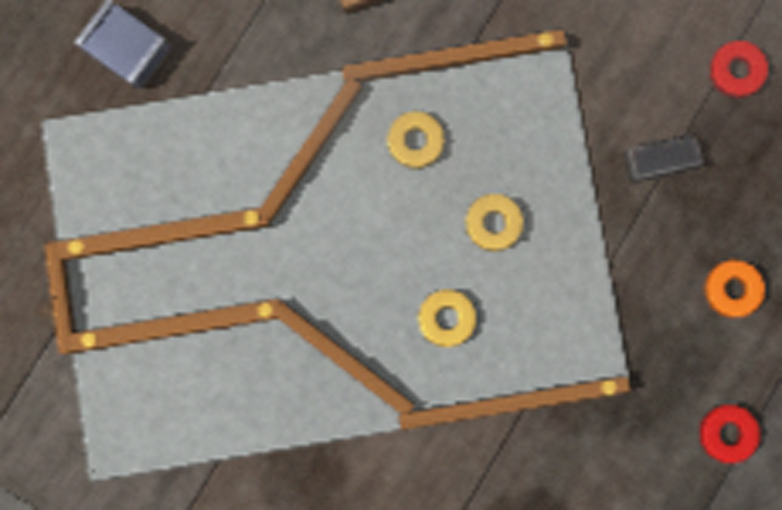

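The crop shows three brass rings on the grey deck, at crop (416,138), (495,221) and (447,317). The gate lies between crop (262,218) and (280,305). Next I'll refine the tray frame.

```bash
python3 - <<'E'
from h import *
im=cv2.imread("pics/top0.png")
# tray landmarks from crop pixels: (crop u,v, z, tray x,y)
L=[(43,121,5,135,-115),(92,480,5,135,115),(71,262,5+0,130,-23),]
for a in L:
    print(a, ray("top",a[0]/3.4+195-.35,a[1]/3.4+135-.35,a[2])[:2])
hsv=cv2.cvtColor(im,cv2.COLOR_BGR2HSV)
m=cv2.inRange(hsv,(20,90,120),(33,255,255));m[:130]=0;m[290:]=0;m[:,:195]=0;m[:,390:]=0
n,_,st,ce=cv2.connectedComponentsWithStats(m)
for s,c in zip(st[1:],ce[1:]):
    if 4<s[4]<70: print("pin",c,s[4],ray("top",*c,19)[:2])
# rail mask: midline per world row on slot, and deck outline lines
r=cv2.inRange(hsv,(8,90,60),(19,255,255));r[:130]=0;r[290:]=0;r[:,:195]=0;r[:,390:]=0
w=np.array([ray("top",u,v,19)[:2] for v,u in np.argwhere(r)])
for ang in (10.0,10.5,11.0):
    a=np.radians(ang);ex=np.array([-np.sin(a),np.cos(a)]);ey=np.array([-np.cos(a),-np.sin(a)])
    g=np.array([522,79.]);X=(w-g)@ex;Y=(w-g)@ey
    out=[]
    for lo,hi in((10,40),(40,70),(70,100),(100,125),(-95,-70),(-125,-95),(-160,-125),(-190,-160)):
        k=(X>lo)&(X<hi);up=Y[k&(Y<0)];dn=Y[k&(Y>0)]
        out.append((lo,round(np.median(up),1),round(np.median(dn),1),round((np.median(up)+np.median(dn))/2,1)))
    print(ang,out,"Xrange",X[abs(Y)<20].max(),X[abs(Y)<18].min(),X.min())
E
```

```text
(43, 121, 5, 135, -115) [611.86800345 232.24255776]
(92, 480, 5, 135, 115) [387.94021718 189.9501937 ]
(71, 262, 5, 130, -23) [522.31352926 209.78912955]
pin [355. 146.] 9 [667.75712111 -85.84168116]
pin [268.38461538 198.61538462] 13 [551.12556609  95.71931195]
pin [216.81818182 207.27272727] 11 [530.74785358 203.85004086]
pin [272.54545455 225.72727273] 11 [494.26313913  85.00529858]
pin [220.61538462 234.38461538] 13 [474.11611423 193.02827577]
pin [373.75       248.33333333] 12 [ 451.60228451 -126.66531337]
10.0 [(10, np.float64(-30.3), np.float64(26.9), np.float64(-1.7)), (40, np.float64(-30.4), np.float64(27.4), np.float64(-1.5)), (70, np.float64(-29.7), np.float64(27.4), np.float64(-1.1)), (100, np.float64(-29.2), np.float64(28.0), np.float64(-0.6)), (-95, np.float64(-154.7), np.float64(106.5), np.float64(-24.1)), (-125, np.float64(-113.8), np.float64(106.3), np.float64(-3.7)), (-160, np.float64(-113.2), np.float64(106.0), np.float64(-3.6)), (-190, np.float64(-113.1), np.float64(106.2), np.float64(-3.5))] Xrange 144.61001346972236 130.33754150755342 -202.87123071911662
10.5 [(
[... 443 characters left out ...]
0, np.float64(-111.8), np.float64(107.5), np.float64(-2.2))] Xrange 144.65611922933317 130.28931577893727 -201.91768831940064
11.0 [(10, np.float64(-30.8), np.float64(26.3), np.float64(-2.3)), (40, np.float64(-31.2), np.float64(26.5), np.float64(-2.4)), (70, np.float64(-31.2), np.float64(26.1), np.float64(-2.6)), (100, np.float64(-31.6), np.float64(25.9), np.float64(-2.8)), (-95, np.float64(-154.1), np.float64(108.0), np.float64(-23.0)), (-125, np.float64(-112.2), np.float64(108.3), np.float64(-1.9)), (-160, np.float64(-110.7), np.float64(108.6), np.float64(-1.1)), (-190, np.float64(-110.1), np.float64(109.2), np.float64(-0.5))] Xrange 144.6912088654057 130.21601449087657 -202.25606356643294
```

```bash
cat >> h.py <<'E'
from scipy.spatial.transform import Rotation as Ro
A=np.radians(10.6);EX=np.array([-np.sin(A),np.cos(A)]);EY=np.array([-np.cos(A),-np.sin(A)]);G=np.array([524,79.4])
def w2t(p): d=np.asarray(p)[:2]-G; return np.array([d@EX,d@EY])
def find():
    W,_=washers(read_camera("top")); return [w2t(ray("top",*c,15)).round(1) for (c,r),a in W]
def me():
    s=get_state();R=Ro.from_rotvec(s["orientation"]).as_matrix();p=w2t(s["eef_pos"])
    th=np.arctan2(R[:2,0]@EY,R[:2,0]@EX)  # tool x in tray
    return s,R,p,th
def move(*goals):
    "goals: tray x,y,z of TCP, heading of tool x in tray (rad) -> shift cm and turn from present pose"
    s,R,p,th=me();print("t",s["t"].round(2),"tray",p.round(1),"z",s["eef_pos"][2].round(1),"th",th.round(3),"gap",s["finger_gap"])
    for x,y,z,h in goals:
        w=np.append(G+x*EX+y*EY,z); d=R.T@(w-s["eef_pos"])/10
        print((x,y,z,h),"->",d.round(2),round(-(h-th),3))
E
python3 - <<'E'
from h import *
im=cv2.imread("pics/top0.png")
for (c,r),a in washers(im)[0]: print(w2t(ray("top",*c,15)))
move((-150,0,120,0),(-150,0,120,-.5))
E
```

```text
[-98.71638346  51.79477868]
[-137.64774599   -2.16357346]
[-97.99072614 -61.76943692]Traceback (most recent call last):
  File "<stdin>", line 4, in <module>
  File "h.py", line 34, in move
    s,R,p,th=me();print("t",s["t"].round(2),"tray",p.round(1),"z",s["eef_pos"][2].round(1),"th",th.round(3),"gap",s["finger_gap"])
                            ^^^^^^^^^^^^
AttributeError: 'float' object has no attribute 'round'
```

```bash
sed -i 's/s\["t"\].round(2)/round(float(s["t"]),2)/' h.py; python3 - <<'E'
from h import *
move((-135,72,120,-.5))
E
```

```text
t 0.1 tray [576.5 249.7] z 247.6 th 1.106 gap 85.68982171274538
(-135, 72, 120, -0.5) -> [-47.77 -55.62  12.86] 1.606
```

Emit:
drive_tool(plan="-3 -3.5 0 0.1;-6 -7 0 0.2;-9 -10.5 0 0.3;-12 -14 0 0.4;-15 -17.5 0 0.5;-18 -21 0 0.6;-21 -24.5 0 0.7;-24 -28 0 0.8;-26.5 -31 0 0.9;-29 -34 0 1.0;-31 -36 0 1.1;-31 -36 0 1.1", fingers=0.8, force=30)

```text
t: 1.1
eef_pos: [372.5, 163.6, 248.3]
orientation: [2.012, 2.41, -0.003]
force: [-0.3, 0.2, -0.5]
finger_gap: 8.0
grip_force: 0.0
```

```bash
python3 - <<'E'
from h import *
move((-135,72,100,-.5))
E
```

```text
t 1.1 tray [110.6 133.5] z 248.3 th -0.005 gap 7.960123905425286
(-135, 72, 100, -0.5) -> [-24.48   6.28  14.9 ] 0.495
```

Emit:
drive_tool(plan="-3.5 0.9 1.0 0.08;-7 1.8 2.5 0.16;-10.5 2.7 4.5 0.24;-14 3.6 6.5 0.32;-17.5 4.5 9 0.4;-21 5.4 12 0.46;-23.5 6.1 14 0.495;-24.5 6.28 14.9 0.495;-24.5 6.28 14.9 0.495;-24.5 6.28 14.9 0.495")

```text
t: 1.93
eef_pos: [478.6, -59.2, 98.9]
orientation: [-2.531, -1.858, 0.002]
force: [-0.1, 1.2, -0.1]
finger_gap: 8.0
grip_force: 0.0
```

```bash
python3 - <<'E'
from h import *
print(find())
move((-135,72,25,-.5))
cv2.imwrite("pics/w1.png",read_camera("wrist"))
E
```

```text
[array([-98. , -61.9])]
t 1.98 tray [-126.9   69.8] z 99.5 th -0.487 gap 8.45275333857455
(-135, 72, 25, -0.5) -> [-0.83  0.19  7.45] 0.013
```

View pics/w1.png

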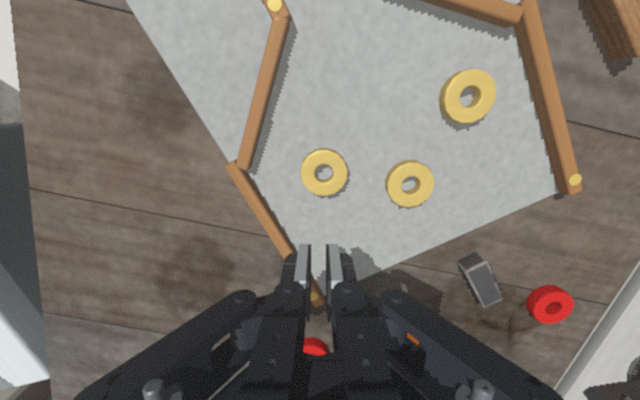

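Wrist view: washer A lies straight ahead of the fingertips at (325,172), B is at (410,184) and C at (469,96); up in the picture is tool +x. I'll use the wrist camera for measuring from here.

```bash
cat >> h.py <<'E'
def wfind(fn=None):
    s,R,p,th=me(); im=read_camera("wrist")
    if fn: cv2.imwrite(fn,im)
    c=camera_info("wrist");K=np.array(c["camera_matrix"]);T=np.array(c["tool_from_camera"])
    o=R@T[:3,3]+s["eef_pos"]
    m=cv2.inRange(cv2.cvtColor(im,cv2.COLOR_BGR2HSV),(20,100,110),(33,255,255))
    m=cv2.morphologyEx(m,cv2.MORPH_CLOSE,np.ones((3,3)))
    cs,_=cv2.findContours(m,cv2.RETR_EXTERNAL,cv2.CHAIN_APPROX_NONE)
    for k in cs:
        if cv2.contourArea(k)<350: continue
        def proj(q,z=17):
            d=R@T[:3,:3]@np.linalg.inv(K)@np.array([q[0],q[1],1.0]);return w2t(o+d*(z-o[2])/d[2])
        w=np.array([proj(q) for q in k[:,0]],np.float32);cc,r=cv2.minEnclosingCircle(w)
        d=np.array(cc)-p; u=np.array([np.cos(th),np.sin(th)]); 
        print("washer tray",np.round(cc,1),"r",round(r,1),"| ahead",round(d@u,1),"left",round(d@[-u[1],u[0]],1))
E
python3 - <<'E'
from h import *
wfind(); move((-135,72,25,-.5))
E
```

```text
washer tray [-137.    -2.3] r 18.4 | ahead 24.2 left -68.4
washer tray [-99.   50.8] r 17.7 | ahead 33.0 left -3.7
washer tray [-98.1 -60.3] r 18.5 | ahead 85.8 left -101.5
t 2.08 tray [-126.3   69.2] z 100.2 th -0.486 gap 7.827194629284173
(-135, 72, 25, -0.5) -> [-0.9   0.16  7.52] 0.014
```

```bash
python3 - <<'E'
from h import *
move((-136,71,100,-.5),(-136,71,26,-.5))
E
```

```text
t 2.08 tray [-126.3   69.2] z 100.2 th -0.486 gap 7.827194629284173
(-136, 71, 100, -0.5) -> [-0.94  0.29  0.02] 0.014
(-136, 71, 26, -0.5) -> [-0.95  0.29  7.42] 0.014
```

Emit:
drive_tool(plan="-0.6 0.2 0 0.014;-0.95 0.3 0.5 0.014;-0.95 0.3 2.5 0.014;-0.95 0.3 4.5 0.014;-0.95 0.3 6 0.014;-0.95 0.3 7 0.014;-0.95 0.3 7.4 0.014;-0.95 0.3 7.4 0.014;-0.95 0.3 7.4 0.014")

```text
t: 2.83
eef_pos: [479.5, -69.5, 25.6]
orientation: [2.545, 1.842, 0.0]
force: [-0.0, -0.2, 0.1]
finger_gap: 7.7
grip_force: 0.0
```

```bash
python3 - <<'E'
from h import *
wfind("pics/w2.png")
move()
print(get_state()["force"])
E
```

```text
washer tray [-136.3   -1.6] r 19.0 | ahead 36.7 left -62.9
washer tray [-99.1  50.4] r 17.8 | ahead 44.3 left 0.6
washer tray [-97.9 -59. ] r 19.7 | ahead 98.0 left -94.6
t 2.88 tray [-138.3   71. ] z 25.9 th -0.503 gap 7.887957191420256
[ 0.16915008 -0.18401659  0.68660475]
```

View pics/w2.png

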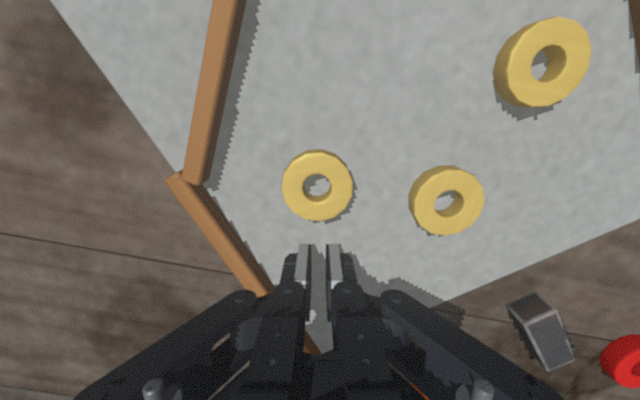

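Washer A is at (317,187), centred on the jaws about 44 mm ahead, with the fingertips clear at (318,245). Next I'll plan the push as a washer-centre path.

```bash
cat >> h.py <<'E'
def push(cs,D=28,z=26):
    "cs: washer centres x,y,heading -> rows for the pusher D behind"
    s,R,p,th=me();print("tray",p.round(1),"z",s["eef_pos"][2].round(1),"th",th.round(3))
    rows=[]
    for x,y,h in cs:
        q=np.array([x,y])-D*np.array([np.cos(h),np.sin(h)]); w=np.append(G+q[0]*EX+q[1]*EY,z)
        d=R.T@(w-s["eef_pos"])/10; rows.append("%.1f %.2f %.1f %.2f"%(*d,-(h-th)))
    print(";".join(rows))
E
python3 - <<'E'
from h import *
h=-.57;u=np.array([np.cos(h),np.sin(h)]);a=np.array([-99,50.5])
push([(*(a+u*k),h) for k in (-12,-7,-2,4,11,18,25,32,39,46,52,57)])
E
```

```text
tray [-138.3   71. ] z 25.9 th -0.503
0.4 -0.37 -0.0 0.07;0.9 -0.33 -0.0 0.07;1.4 -0.30 -0.0 0.07;2.0 -0.26 -0.0 0.07;2.7 -0.21 -0.0 0.07;3.4 -0.17 -0.0 0.07;4.1 -0.12 -0.0 0.07;4.8 -0.07 -0.0 0.07;5.5 -0.03 -0.0 0.07;6.2 0.02 -0.0 0.07;6.8 0.06 -0.0 0.07;7.3 0.09 -0.0 0.07
```

Emit:
drive_tool(plan="0.4 -0.37 0 0.07;0.9 -0.33 0 0.07;1.4 -0.3 0 0.07;2.0 -0.26 0 0.07;2.7 -0.21 0 0.07;3.4 -0.17 0 0.07;4.1 -0.12 0 0.07;4.8 -0.07 0 0.07;5.5 -0.03 0 0.07;6.2 0.02 0 0.07;6.8 0.06 0 0.07;7.3 0.09 0 0.07")

```text
t: 3.88
eef_pos: [503.3, 0.5, 25.2]
orientation: [-2.607, -1.752, -0.0]
force: [-0.7, 0.4, 0.2]
finger_gap: 8.0
grip_force: 0.3
```

```bash
python3 - <<'E'
from h import *
wfind("pics/w3.png");move()
E
```

```text
washer tray [-131.6   -9.1] r 19.4 | ahead -24.8 left -68.3
washer tray [-49.6  19.2] r 18.5 | ahead 28.7 left -0.0
washer tray [-94.8 -60.9] r 20.0 | ahead 34.2 left -91.9
washer tray [ 10.3 -30.7] r 4.6 | ahead 106.2 left -9.5
t 3.93 tray [-72.7  34.2] z 25.2 th -0.571 gap 7.88196137568733
```

```bash
python3 - <<'E'
from h import *
c=[(-43,14.5,-.57),(-36.5,9.8,-.57)]+[(-3+62*np.sin(h),62*(1-np.cos(h)),h) for h in(-.47,-.37,-.27,-.18,-.09,0)]+[(5,0,0),(12,0,0),(18,0,0),(25,0,0)]
push(c,28.5)
E
```

```text
tray [-72.7  34.2] z 25.2 th -0.571
0.7 0.06 -0.1 -0.00;1.5 0.10 -0.1 -0.00;2.1 0.35 -0.1 -0.10;2.8 0.54 -0.1 -0.20;3.5 0.66 -0.1 -0.30;4.1 0.71 -0.1 -0.39;4.7 0.71 -0.1 -0.48;5.3 0.65 -0.1 -0.57;6.0 0.22 -0.1 -0.57;6.6 -0.16 -0.1 -0.57;7.1 -0.48 -0.1 -0.57;7.7 -0.86 -0.1 -0.57
```

Emit:
drive_tool(plan="0.7 0.06 -0.1 0;1.5 0.1 -0.1 0;2.1 0.35 -0.1 -0.1;2.8 0.54 -0.1 -0.2;3.5 0.66 -0.1 -0.3;4.1 0.71 -0.1 -0.39;4.7 0.71 -0.1 -0.48;5.3 0.65 -0.1 -0.57;6.0 0.22 -0.1 -0.57;6.6 -0.16 -0.1 -0.57;7.1 -0.48 -0.1 -0.57;7.7 -0.86 -0.1 -0.57")

```text
t: 4.93
eef_pos: [523.8, 74.7, 26.3]
orientation: [-2.012, -2.413, 0.001]
force: [-0.5, -1.1, 1.3]
finger_gap: 8.2
grip_force: 0.2
```

```bash
python3 - <<'E'
from h import *
wfind("pics/w4.png");move((-30,0,90,0));print(get_state()["force"])
E
```

```text
washer tray [24.5  1. ] r 18.4 | ahead 29.1 left 0.1
t 4.98 tray [-2.3  1. ] z 26.3 th -0.002 gap 7.669261472865885
(-30, 0, 90, 0) -> [-2.76  0.1  -6.38] -0.002
[-0.27919451  1.60991258  0.18006577]
```

View pics/w4.png

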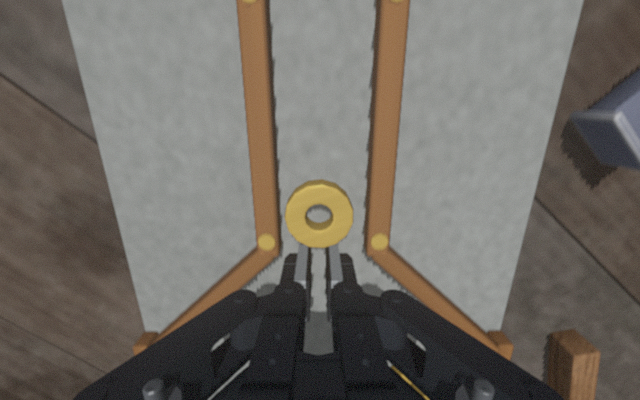

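Washer A is in the slot at (319,213), centred and about 25 mm past the gate. Next is B: back off, lift, travel and land behind it.

Emit:
drive_tool(plan="-1 0 0 0;-2 0 -1.5 0;-4 0.05 -4 0;-7 0.1 -5 0;-10 0.15 -5 0;-13 0.2 -5 0;-15.5 0.25 -5 0;-17.2 0.3 -5 0;-17.7 0.3 -5 0;-17.7 0.3 -5 0;-17.7 0.3 -5 0;-17.7 0.3 -5 0")

```text
t: 5.98
eef_pos: [558.8, -97.4, 76.1]
orientation: [-2.007, -2.415, -0.001]
force: [-0.7, -0.1, -0.2]
finger_gap: 8.1
grip_force: 0.0
```

```bash
python3 - <<'E'
from h import *
wfind();move((-180,-2,26,0))
E
```

```text
washer tray [-333.7 -225.1] r 24.1 | ahead -153.4 left -223.5
washer tray [-138.3   -2.9] r 17.6 | ahead 41.9 left -1.2
washer tray [-99.2 -61. ] r 17.7 | ahead 81.0 left -59.3
t 6.03 tray [-180.    -1.8] z 76.2 th -0.0 gap 8.38651716571246
(-180, -2, 26, 0) -> [-0.01  0.03  5.02] -0.0
```

Emit:
drive_tool(plan="0 0.08 1.5 0;0 0.08 3.3 0;0 0.08 4.6 0;0 0.08 5 0;0 0.08 5 0;0 0.08 5 0;0.5 0.08 5 0;1 0.08 5 0;1.5 0.08 5 0;2.2 0.06 5 0;2.9 0.03 5 0;3.6 0 5 0")

```text
t: 7.03
eef_pos: [552.6, -63.0, 26.5]
orientation: [2.01, 2.414, 0.001]
force: [0.2, -0.8, -0.2]
finger_gap: 8.3
grip_force: 0.3
```

```bash
python3 - <<'E'
from h import *
wfind();move((-100,-1,26,0),(-53,-.5,26,0),(-30,0,26,0),(-3,0,26,0))
E
```

```text
washer tray [-115.6   -2. ] r 18.3 | ahead 29.6 left 0.0
washer tray [-96.8 -60.4] r 18.4 | ahead 48.6 left -58.4
t 7.08 tray [-143.    -1.8] z 26.4 th -0.0 gap 7.863218217212968
(-100, -1, 26, 0) -> [ 4.3  -0.08  0.05] -0.0
(-53, -0.5, 26, 0) -> [ 9.   -0.14  0.05] -0.0
(-30, 0, 26, 0) -> [11.3  -0.19  0.06] -0.0
(-3, 0, 26, 0) -> [14.   -0.19  0.07] -0.0
```

Emit:
drive_tool(plan="0.8 0 0 0;1.6 -0.02 0 0;2.4 -0.04 0 0;3.2 -0.06 0 0;4 -0.08 0 0;4.8 -0.09 0 0;5.6 -0.1 0 0;6.4 -0.11 0 0;7.2 -0.12 0 0;8 -0.13 0 0;8.8 -0.14 0 0;9.6 -0.15 0 0")

```text
t: 8.08
eef_pos: [533.6, 31.0, 26.3]
orientation: [-2.01, -2.414, -0.0]
force: [0.1, 0.2, 0.1]
finger_gap: 8.2
grip_force: 0.2
```

Emit:
drive_tool(plan="0.7 -0.03 0 0;1.4 -0.04 0 0;2.1 -0.04 0 0;2.8 -0.04 0 0;3.5 -0.04 0 0;4.1 -0.04 0 0;4.5 -0.04 0 0;4.5 -0.04 0 0")

```text
t: 8.75
eef_pos: [525.0, 75.8, 26.3]
orientation: [-2.008, -2.415, -0.001]
force: [-0.3, -0.1, -0.5]
finger_gap: 7.9
grip_force: 0.0
```

```bash
python3 - <<'E'
from h import *
wfind();move((-137,-62,76,0));print(get_state()["force"])
E
```

```text
washer tray [42.6 -1.1] r 34.9 | ahead 46.3 left -0.7
t 8.8 tray [-4.5 -0.3] z 26.3 th -0.002 gap 8.267274303004365
(-137, -62, 76, 0) -> [-13.23   6.2   -4.98] -0.002
[ 0.31145306 -0.00984129  0.62346031]
```

B and A are both in the slot; the merged blob spans tray x of about 7 to 77 mm. Now C.

Emit:
drive_tool(plan="-1 0 0 0;-2 0 -1.5 0;-3.5 0.5 -4 0;-5.5 1.8 -5 0;-7.5 3.1 -5 0;-9.5 4.3 -5 0;-11.5 5.3 -5 0;-13 5.9 -5 0;-13.6 6.1 -5 0;-13.6 6.1 -5 0;-13.6 6.1 -5 0;-13.6 6.1 -5 0")

```text
t: 9.8
eef_pos: [608.8, -47.0, 76.0]
orientation: [-2.008, -2.414, -0.0]
force: [0.3, -0.5, -0.4]
finger_gap: 8.0
grip_force: 0.0
```

```bash
python3 - <<'E'
from h import *
wfind();move((-141,-61,26,0))
E
```

```text
washer tray [-98.3 -62.5] r 17.6 | ahead 41.5 left -2.3
t 9.85 tray [-139.6  -60.3] z 76.1 th -0.001 gap 7.623222588697909
(-141, -61, 26, 0) -> [-0.15  0.08  5.01] -0.001
```

```bash
python3 - <<'E'
from h import *
move((-137.5,-74,76,.3),(-137.5,-74,26,.3))
E
```

```text
t 9.85 tray [-139.6  -60.3] z 76.1 th -0.001 gap 7.623222588697909
(-137.5, -74, 76, 0.3) -> [0.21 1.37 0.01] -0.301
(-137.5, -74, 26, 0.3) -> [0.2  1.37 5.01] -0.301
```

Emit:
drive_tool(plan="0.1 0.5 0 -0.1;0.2 1 0 -0.2;0.2 1.37 0 -0.3;0.2 1.37 0 -0.3;0.2 1.37 1.5 -0.3;0.2 1.37 3.2 -0.3;0.2 1.37 4.5 -0.3;0.2 1.37 5 -0.3;0.2 1.37 5 -0.3;0.2 1.37 5 -0.3")

```text
t: 10.68
eef_pos: [622.8, -43.7, 26.3]
orientation: [-1.627, -2.687, 0.0]
force: [-0.2, -0.2, -0.8]
finger_gap: 8.1
grip_force: 0.0
```

```bash
python3 - <<'E'
from h import *
wfind("pics/w5.png")
a=np.array([-98.3,-62.]);u=np.array([np.cos(.71),np.sin(.71)]);v=np.array([np.cos(.3),np.sin(.3)])
c=[(*(a-v*9),.3),(*(a-v*5),.3),(*(a-v*1),.3),(*(a+u*3),.38),(*(a+u*7),.46),(*(a+u*11),.54),(*(a+u*15),.62),(*(a+u*20),.71),(*(a+u*26),.71),(*(a+u*33),.71),(*(a+u*40),.71),(*(a+u*47),.71)]
push(c,28.5)
E
```

```text
washer tray [-98.3 -62.1] r 17.9 | ahead 42.7 left -0.1
tray [-139.3  -74.9] z 26.8 th 0.297
0.6 -0.02 0.1 -0.00;1.0 -0.03 0.1 -0.00;1.4 -0.03 0.1 -0.00;1.7 0.08 0.1 -0.08;2.1 0.14 0.1 -0.16;2.5 0.21 0.1 -0.24;3.0 0.27 0.1 -0.32;3.5 0.30 0.1 -0.41;4.1 0.06 0.1 -0.41;4.7 -0.22 0.1 -0.41;5.4 -0.50 0.1 -0.41;6.0 -0.78 0.1 -0.41
```

View pics/w5.png

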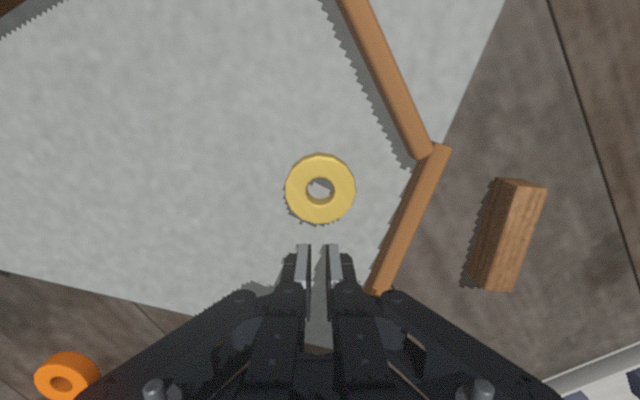

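C sits centred ahead of the jaws at (320,189). The right finger clears the side rail at about (378,290).

Emit:
drive_tool(plan="0.6 -0.02 0.1 0;1 -0.03 0.1 0;1.4 -0.03 0.1 0;1.7 0.08 0.1 -0.08;2.1 0.14 0.1 -0.16;2.5 0.21 0.1 -0.24;3 0.27 0.1 -0.32;3.5 0.3 0.1 -0.41;4.1 0.06 0.1 -0.41;4.7 -0.22 0.1 -0.41;5.4 -0.5 0.1 -0.41;6 -0.78 0.1 -0.41")

```text
t: 11.73
eef_pos: [587.5, 6.2, 25.5]
orientation: [-1.048, -2.962, 0.0]
force: [0.1, -0.4, 0.8]
finger_gap: 7.8
grip_force: 0.3
```

```bash
python3 - <<'E'
from h import *
wfind()
c=[(-55,-24,.71),(-49,-19,.71),(-43.9,-15.4,.71)]+[(-3+62*np.sin(-h),-62*(1-np.cos(h)),h) for h in(.63,.54,.45,.36,.27,.18,.09,0)]+[(4,0,0)]
push(c,28.5)
E
```

```text
washer tray [-56.9 -32.2] r 18.2 | ahead 31.2 left -4.5
washer tray [24.3  0.6] r 17.7 | ahead 114.2 left -32.3
tray [-82.1 -47.7] z 25.3 th 0.708
0.7 -0.04 -0.1 -0.00;1.5 -0.03 -0.1 -0.00;2.2 0.03 -0.1 -0.00;2.7 -0.18 -0.1 0.08;3.3 -0.36 -0.1 0.17;3.9 -0.50 -0.1 0.26;4.5 -0.58 -0.1 0.35;5.1 -0.60 -0.1 0.44;5.7 -0.57 -0.1 0.53;6.3 -0.48 -0.1 0.62;6.9 -0.34 -0.1 0.71;7.5 0.12 -0.1 0.71
```

C slipped 4.5 mm to one side in the turn. I'll back off 1 cm, re-centre at heading 0.75 and come up to it again.

```bash
python3 - <<'E'
from h import *
wfind()
a=np.array([-57,-32.2]);u=np.array([np.cos(.75),np.sin(.75)])
push([(*(a-u*k),.75) for k in(11,11,5,1)],28.5)
E
```

```text
washer tray [-55.1 -31.2] r 18.2 | ahead 31.2 left -5.0
washer tray [24.2  0.3] r 17.8 | ahead 111.9 left -32.6
washer tray [10.1 28.4] r 4.6 | ahead 119.5 left -2.1
tray [-82.6 -48.2] z 25.2 th 0.708
-1.0 0.61 -0.1 -0.04;-1.0 0.61 -0.1 -0.04;-0.4 0.59 -0.1 -0.04;0.0 0.57 -0.1 -0.04
```

Emit:
drive_tool(plan="-0.5 0 -0.1 0;-1 0.1 -0.1 -0.02;-1 0.4 -0.1 -0.04;-1 0.58 -0.1 -0.04;-1 0.58 -0.1 -0.04;-1 0.58 -0.1 -0.04")

```text
t: 12.33
eef_pos: [599.7, 4.1, 26.2]
orientation: [-0.986, -2.983, -0.001]
force: [0.0, -0.1, 0.3]
finger_gap: 8.1
grip_force: 0.0
```

```bash
python3 - <<'E'
from h import *
wfind();wfind()
a=np.array([-56,-31.7]);h=.75;u=np.array([np.cos(h),np.sin(h)])
c=[(*(a+u*k),h) for k in(-6,-1,5,11,17,22,27)]
print(c[-1]);e=np.array(c[-1][:2]);r=-e[1]/(1-np.cos(h));x1=e[0]+r*np.sin(h);print(r,x1)
push(c,28.5)
E
```

```text
washer tray [-55.4 -31.4] r 17.9 | ahead 43.7 left -0.7
washer tray [22.4 -0.9] r 17.0 | ahead 121.5 left -31.1
washer tray [-55.4 -31.4] r 17.8 | ahead 43.6 left -0.9
washer tray [22.4 -1. ] r 17.0 | ahead 121.4 left -31.5
(np.float64(-36.244400540406836), np.float64(-13.295753479369978), 0.75)
49.553491961231245 -2.4668197251269177
tray [-88.1 -60.3] z 26.2 th 0.747
0.8 0.09 0.0 -0.00;1.3 0.09 0.0 -0.00;1.9 0.09 0.0 -0.00;2.5 0.09 0.0 -0.00;3.1 0.09 0.0 -0.00;3.6 0.08 0.0 -0.00;4.1 0.08 0.0 -0.00
```

Emit:
drive_tool(plan="0.4 0.09 0 0;0.8 0.09 0 0;1.3 0.09 0 0;1.9 0.09 0 0;2.5 0.09 0 0;3.1 0.09 0 0;3.6 0.08 0 0;4.1 0.08 0 0;4.1 0.08 0 0")

```text
t: 13.18
eef_pos: [566.0, 30.1, 26.3]
orientation: [-0.984, -2.982, -0.0]
force: [-0.3, -0.2, 0.3]
finger_gap: 8.2
grip_force: 0.0
```

```bash
python3 - <<'E'
from h import *
wfind()
r=49.5;x1=-2.5
c=[(x1+r*np.sin(-h),-r*(1-np.cos(h)),h) for h in(.68,.6,.52,.44,.36,.28,.2,.13,.06,0)]+[(2,0,0),(7,0,0)]
push(c,28.5)
E
```

```text
washer tray [-34.4 -11.9] r 18.3 | ahead 29.8 left 0.0
washer tray [41.4 -0.9] r 34.8 | ahead 92.8 left -43.5
tray [-56.8 -32.8] z 26.3 th 0.748
0.3 -0.21 0.0 0.07;0.8 -0.39 0.0 0.15;1.2 -0.54 0.0 0.23;1.6 -0.66 0.0 0.31;2.1 -0.74 0.0 0.39;2.5 -0.78 0.0 0.47;3.0 -0.79 0.0 0.55;3.4 -0.76 0.0 0.62;3.8 -0.71 0.0 0.69;4.1 -0.64 0.0 0.75;4.5 -0.34 0.0 0.75;4.8 0.00 0.0 0.75
```

Emit:
drive_tool(plan="0.3 -0.21 0 0.07;0.8 -0.39 0 0.15;1.2 -0.54 0 0.23;1.6 -0.66 0 0.31;2.1 -0.74 0 0.39;2.5 -0.78 0 0.47;3 -0.79 0 0.55;3.4 -0.76 0 0.62;3.8 -0.71 0 0.69;4.1 -0.64 0 0.75;4.1 -0.64 0 0.75")

```text
t: 14.15
eef_pos: [530.3, 48.4, 26.3]
orientation: [-2.012, -2.413, 0.0]
force: [-0.7, -0.7, 0.7]
finger_gap: 8.3
grip_force: 0.1
```

```bash
python3 - <<'E'
from h import *
wfind("pics/w6.png")
push([(4,0,0),(25,0,0)],28.5)
E
```

```text
washer tray [31.6  0.7] r 52.2 | ahead 63.2 left 1.5
tray [-31.8  -0.8] z 26.3 th -0.002
0.7 -0.08 0.0 -0.00;2.8 -0.08 0.0 -0.00
```

View pics/w6.png

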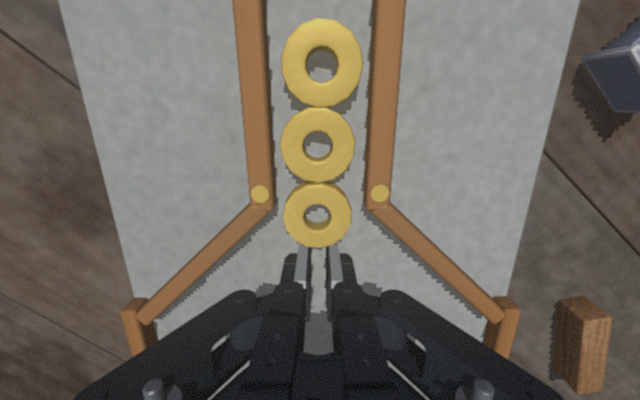

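All three are in line at (317,215), (318,146) and (321,63), and the last is at the gate. Final push straight ahead, then retreat.

Emit:
drive_tool(plan="0.5 -0.05 0 0;1.0 -0.08 0 0;1.5 -0.08 0 0;2 -0.08 0 0;2.4 -0.08 0 0;2.8 -0.08 0 0;2.9 -0.08 0 0;2.9 -0.08 0 0")

```text
t: 14.87
eef_pos: [524.4, 77.4, 26.3]
orientation: [-2.009, -2.415, -0.001]
force: [0.7, -0.4, 0.3]
finger_gap: 8.1
grip_force: 0.0
```

Emit:
drive_tool(plan="-0.7 0 0 0;-1.5 0 0 0;-2.5 0 -1.5 0;-4 0 -4 0;-7 0 -7 0;-10 0 -9 0;-13 0 -10 0;-16 0 -11 0;-19 0 -11 0;-19 0 -11 0;-19 0 -11 0")

```text
t: 15.78
eef_pos: [558.4, -114.4, 136.4]
orientation: [2.017, 2.407, -0.002]
force: [-0.6, -0.2, 0.6]
finger_gap: 8.2
grip_force: 0.0
```

```bash
python3 - <<'E'
from h import *
move();wfind()
im=read_camera("top")
for (c,r),a in washers(im)[0]: print(c,r,w2t(ray("top",*c,15)).round(1))
cv2.imwrite("pics/top9.png",cv2.resize(im[120:290,190:430],None,fx=3,fy=3,interpolation=cv2.INTER_CUBIC))
E
```

```text
t 15.78 tray [-196.8    1.8] z 136.4 th -0.009 gap 8.204018488422061
washer tray [-349. -213.] r 33.1 | ahead -150.2 left -216.2
(246.5, 216.0) 25.005098342895508 [62.6 -1.3]
```

View pics/top9.png

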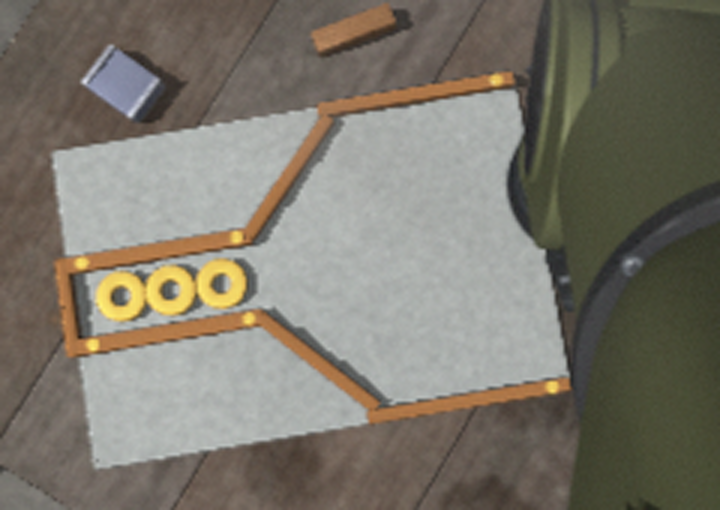

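The three washers lie flat in the slot at crop (121,295), (171,290) and (221,283), with centres about 27, 63 and 98 mm past the gate. The arm is clear.

```bash
python3 -c "
from workcell import *
print(sign_off())"
```

```text
the job is handed in; nothing more can be done
None
```

All three brass washers were pushed one at a time through the gate and lie flat in the slot, about 27, 63 and 98 mm past it; the job is handed in, but sign-off returned no verdict.

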